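Lock the wide filter holder

ROBOT

A 6-joint arm with a two-finger parallel gripper is mounted at the origin on the work surface. World frame = base frame: x ahead of the robot, y to its left, z up, the work surface at z = 0. Lengths are in m, angles in degrees, forces in N, time in s.
With the tool pointing down it reaches from about 0.35 to 0.875 m from the base axis. Payload 4.2 kg.
Tool frame: the origin (TCP) lies at the very end of the fingers, on their centre line; the grasp point (between the pads) lies 19 mm behind it; z points along the fingers, y is the line along which they close (so a half turn about z gives the same grasp; the last joint's range is limited). The gripper opens to 87 mm and grips with 3 to 60 N. Pads are 19 mm wide; open, the fingers measure 117 mm over their backs; the gripper's body (75 mm by 190 mm) begins 51 mm behind the grasp point.
Start: joints at [91.077, 22.042, 0.453, 0, -68.411, -14.817], TCP at [0.148, 0.607, 0.223] pointing down, gripper open.
Joint ranges: [-179.83, 179.83], [-69.29, 118.12], [-61.27, 80.66], [-181.25, 117.63], [-171.15, -9.14], [-177.46, 177.46]. Speed limits (degrees/s): [159.86, 159.86, 180, 180, 180, 180].

INTERFACE

Orientations are given as a 3x3 rotation matrix whose columns are the frame's x, y, z axes.
In Python, from station import monitor, cams, ticket gives the robot as it stands.
- The arm moves only by the tool drive_tool, never from a script. Its argument "moves" is a list of rows, each an object with "delta_pos": the shift along the tool's x, y, z in mm, a list of three; "turn": the turn about the tool's z in rad; "claw": the opening, from 0 (shut) to 1 (fully open). A call has 1 to 12 rows; each row shifts and turns the commanded pose from where the row before left it, along the tool's axes as they then stand; what a row does not reach is not made up. A row lasts 1/8 s, in which the tool goes at most 62.5 mm and 10.7 degrees, less where a joint would pass 70% of its speed; a pose out of reach is approached as far as the arm can. A call is refused whole if a number of a shift passes 62.5 or a number of a turn 0.188, either way. A call with a gripper value outside its range is refused whole. The fingers move at their own pace and stop on an object; the grip force is fixed at half the most. Time passes only in rows, so rows that do not move let the fingers close. It gives the time, the measured TCP pose, the force, the opening and the grip force at its end, in the units of the state.
- monitor.sense(): the state, without advancing time (a new reading comes with each control period).
- cams.capture(name): name is "scene" or "top" or "wrist"; returns a dict with "color" (400x640x3 uint8, red, green, blue), "range_z" (400x640 float32, m along the optical axis (not along the pixel's ray), 0 where there is no reading), "vertical_fov" (degrees; the focal length in pixels is half the picture's height over the tangent of half this angle, whatever the lens; pixels are square), "cx", "cy" (the principal point, pixels), "extrinsics" (4x4, takes a point from camera to world coordinates). Camera axes: x right, y down, z forward; pixel columns grow to the right and rows downward; lengths in m; the calibration is good to about 2 mm. A picture is of the moment at which its call begins.
- ticket.finish_job(): hands the job in; it is judged then, once.
The state is a dict: "time_s": time; "joints": joint angles; "joint_velocities": joint speeds; "effort": joint torques, N m; "tcp_pos": TCP position; "ee_rot": TCP orientation; "wrist_force": force on the tool from outside, world axes, zero at the start; "moment": the same for the moment, N m; "gripper_width": opening from 0.0 (shut) to 1.0 (fully open); "gripper_force": force on a finger pad.
Only numpy, scipy, OpenCV 4.12 (cv2) and the standard library are available. Lean on these libraries where they do the work, as an engineer would, in place of code of your own. Each camera call takes 0.05 s, during which the arm holds its last target. There are 200 camera calls.

TASK

Two steel pressure-filter holders stand on the lab bench with their lock collars open. Lock the wider one: by its upright knob, turn its collar clockwise (seen from above) until the knob's arm lies over the locked mark, the dark tab sticking out of the holder's rim, then let go. Leave the narrow holder's collar as it is.

Things in the scene. Friction and masses are not known exactly. Their poses are not given: they have to be found in the camera images.
- wide_holder: Wider of two low round steel filter holders, fixed, left or right on the bench, its yaw within 0.7 rad. Foot 140 mm across; aluminium collar disc 126 mm across, 62 to 80 mm above the bench; lid boss 77 mm across inside it, up to 93 mm. Origin: underside centre, on the collar's vertical axis; z up. The narrow holder (foot 96, collar 82 mm across) is alike, with the same heights.
- wide_knob (a point): Centre (100 mm up) of the black upright round knob, 18 mm diameter, 76 to 122 mm above the bench, on the wide collar's radial arm (16 mm wide, top 76 mm up), 90 mm from the axis. Takes about 3 N to turn and stays where left. Starts 0.95 to 1.3 rad short of the mark; locking is clockwise from above; a stop lies 0.1 rad past the mark.
- wide_mark (a point): Wide holder's locked mark: top (61 mm up) of a fixed dark steel tab, 32 mm wide, 8 mm thick, sticking out radially from under the collar to 108 mm from the axis. The point is on the tab's centre line, 90 mm from the axis, straight below the knob's centre when exactly locked. Arm and knob pass above the tab.
- narrow_knob (a point): Centre (100 mm up) of the like black knob on the narrow holder's collar, 65 mm from that holder's axis. Not to be moved.

How it is judged (in metres and radians):
At the end, for the whole second after the job is handed in: The wide holder's knob stands over its locked mark, within 18 mm (about 11 degrees) seen from above, and stays there (horizontal distance between wide_knob and wide_mark below 0.018 m); the robot touches nothing.
It fails at once if the narrow holder's collar was turned (its knob moved by more than 15 mm) (distance of narrow_knob from where it was at the start of the episode above 0.015 m).
It also fails if it takes over 34 s, if anything falls off the work surface, if the arm or the gripper's body presses on something with over 40 N, if the wrist force passes 120 N, or if a joint passes its speed limit or range.

## Working session

There is one attempt and no reset: what is moved stays moved. The work goes in short steps, Python scripts to look and compute and a tool call to move; the robot and the scene stay as the last step left them, time stands still between calls to the robot, and variables do not carry over. Pictures are saved under pics/ and viewed, at most 10 in all, crops included, and the job is handed in when it is done.

Besides the shell and the picture viewer there is one more tool, called by a JSON object that holds its "fn" and its "kwargs", one argument or row to a line. drive_tool: Moves the arm, as the interface text tells. Its arguments: {"type":"object","properties":{"moves":{"type":"array","items":{"type":"object","properties":{"delta_pos":{"type":"array","items":{"type":"number"}},"turn":{"type":"number"},"claw":{"type":"number"}}}}},"required":["moves"]}

```bash
mkdir -p pics
cat > h.py <<'E'
import numpy as np, cv2
from station import monitor, cams, ticket
def cloud(c):
    h,w=c["range_z"].shape; f=h/2/np.tan(np.radians(c["vertical_fov"])/2)
    u,v=np.meshgrid(np.arange(w),np.arange(h)); z=c["range_z"]
    P=np.stack([(u-c["cx"])/f*z,(v-c["cy"])/f*z,z],-1)
    E=np.array(c["extrinsics"]); return P@E[:3,:3].T+E[:3,3]
E
python3 - <<'E'
from h import *
c=cams.capture("top"); np.savez('top.npz',**c)
cv2.imwrite('pics/top.png',c["color"][...,::-1])
P=cloud(c)
for r in range(0,400,100): print([tuple(P[r,q].round(3)) for q in range(0,640,160)])
s=monitor.sense(); print(s["time_s"],s["ee_rot"],s["gripper_width"])
E
```

```text
[(np.float64(1.34), np.float64(1.091), np.float64(-0.56)), (np.float64(1.339), np.float64(0.501), np.float64(-0.536)), (np.float64(1.341), np.float64(-0.087), np.float64(-0.518)), (np.float64(1.337), np.float64(-0.672), np.float64(-0.488))]
[(np.float64(0.779), np.float64(0.654), np.float64(0.002)), (np.float64(0.775), np.float64(0.292), np.float64(0.027)), (np.float64(0.788), np.float64(-0.063), np.float64(0.002)), (np.float64(0.795), np.float64(-0.439), np.float64(-0.002))]
[(np.float64(0.554), np.float64(0.642), np.float64(0.0)), (np.float64(0.556), np.float64(0.294), np.float64(0.0)), (np.float64(0.557), np.float64(-0.063), np.float64(0.002)), (np.float64(0.559), np.float64(-0.432), np.float64(-0.002))]
[(np.float64(0.337), np.float64(0.628), np.float64(0.002)), (np.float64(0.335), np.float64(0.288), np.float64(-0.002)), (np.float64(0.335), np.float64(-0.063), np.float64(0.003)), (np.float64(0.333), np.float64(-0.424), np.float64(0.001))]
0.05 [[ 9.71337711e-01 -2.37703335e-01 -4.18701702e-04]
 [-2.37703680e-01 -9.71335333e-01 -2.15188222e-03]
 [ 1.04809823e-04  2.18973129e-03 -9.99997597e-01]] 0.9965443944216266
```

View pics/top.png

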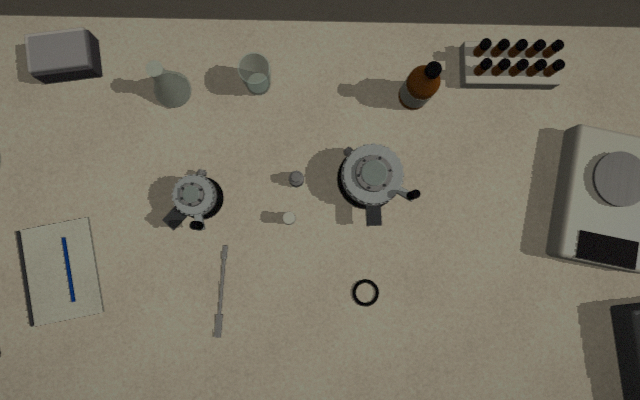

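The wide holder is at about (372,176). Its knob is at (412,195) at 4 o'clock and the mark tab at (374,215) at 6 o'clock. The narrow holder is at (195,195), about 0.35 m to the left.

Run:
```python
from h import *
c=dict(np.load('top.npz')); P=cloud(c); E=c["extrinsics"]; h=400; f=h/2/np.tan(np.radians(c["vertical_fov"])/2)
def ray(u,v,z):
    d=E[:3,:3]@np.array([(u-c["cx"])/f,(v-c["cy"])/f,1]); o=E[:3,3]; return (o+d*(z-o[2])/d[2])[:2]
print("cam",E[:3,3].round(3))
roi=np.zeros((400,640),bool); roi[130:240,320:430]=1
Z=P[...,2]; g=c["color"].max(-1)
b=(roi&(Z>.070)&(Z<.1)).astype(np.uint8)
m=(roi&(Z>.072)&(Z<.088)&(g>70)); Q=P[m]
cn=max(cv2.findContours(b,0,1)[0],key=cv2.contourArea)
(cu,cv),r=cv2.minEnclosingCircle(cn); print("disc",cu,cv,r)
x,y,R=cv2.minEnclosingCircle(Q[:,:2].astype(np.float32))[0]+(0,) ; print("coll",x,y,np.median(Q,0))
# boss top
q=P[roi&(Z>.088)&(Z<.099)&(g>70)]; print("boss",len(q),cv2.minEnclosingCircle(q[:,:2].astype(np.float32)))
k=roi&(g<45)&(Z>.105); v,u=np.nonzero(k); print("knob",k.sum(),u.mean(),v.mean(),P[k].mean(0),np.percentile(P[k],[5,95],0))
t=roi&(Z>.045)&(Z<.07)&(g<90); t[:200]=0; v,u=np.nonzero(t); print("tab",t.sum(),u.min(),u.max(),v.min(),v.max(),P[t].mean(0),ray(u.mean(),v.mean(),.061))
big=cv2.resize(c["color"][135:235,325:425,::-1],None,fx=6,fy=6,interpolation=cv2.INTER_CUBIC); cv2.imwrite('pics/crop.png',big)
```

```text
cam [ 0.478 -0.021  0.917]
disc 379.0 178.5 38.84916687011719
coll 0.5950413346290588 -0.18228089809417725 [ 0.60110301 -0.17011978  0.08065463]
boss 977 ((0.6062399744987488, -0.16957253217697144), 0.03822319582104683)
knob 76 411.5394736842105 193.9078947368421 [ 0.55660259 -0.23604463  0.15191291] [[ 0.55241134 -0.25244607  0.10960284]
 [ 0.56699554 -0.23802348  0.12491309]]
tab 354 354 385 200 225 [ 0.52314312 -0.17107728  0.06198723] [ 0.52317777 -0.1712522 ]
```

View pics/crop.png

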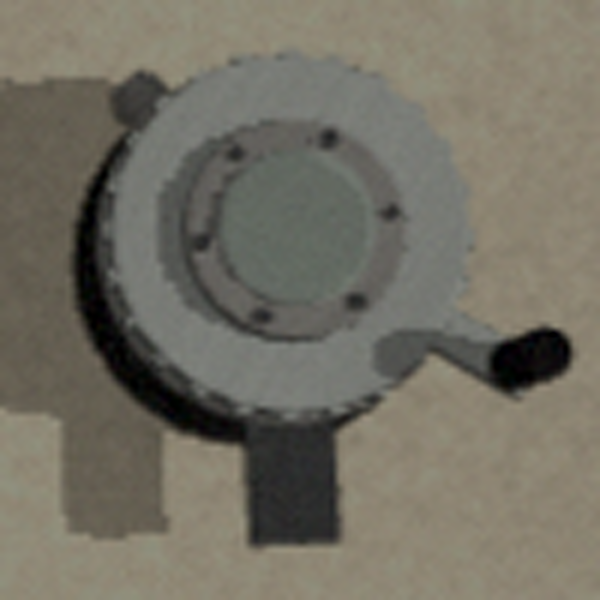

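The crop shows the knob's top at about (416,193.5) in full-picture pixels, with its foot at (409,197). The tab runs from (373.5,207) to its end at (374,225.5).

Run:
```python
from h import *
c=dict(np.load('top.npz')); E=c["extrinsics"]; f=200/np.tan(np.radians(c["vertical_fov"])/2)
def ray(u,v,z):
    d=E[:3,:3]@np.array([(u-c["cx"])/f,(v-c["cy"])/f,1]); o=E[:3,3]; return (o+d*(z-o[2])/d[2])[:2]
A=np.array([.606,-.1696])
t1=ray(374,225.5,.061); t0=ray(373.5,207,.061); k=ray(416,193.5,.122)
for p in (t0,t1,k):
    d=p-A; print(p.round(4),np.hypot(*d).round(4),np.degrees(np.arctan2(d[1],d[0])).round(1))
d=t1-A; M=A+.09*d/np.hypot(*d); print("mark",M)
```

```text
[ 0.5374 -0.1741] 0.0688 -176.2
[ 0.4982 -0.1748] 0.1079 -177.2
[ 0.5603 -0.2482] 0.0909 -120.2
mark [ 0.51610488 -0.17394358]
```

```bash
cat >> h.py <<'E'
def rows(path, yaws):
    """path: world TCP points, yaws: world angle (deg) of tool y; prints tool-frame rows from present state"""
    s=monitor.sense(); p=np.array(s["tcp_pos"]); R=np.array(s["ee_rot"]); y=np.arctan2(R[1,1],R[0,1])
    print("t",s["time_s"],"tcp",p.round(4),"yaw",np.degrees(y).round(1),"w",s["gripper_width"],"F",np.round(s["wrist_force"],1))
    for q,a in zip(path,np.radians(yaws)):
        ey=np.array([np.cos(y),np.sin(y),0]); ez=np.array([0,0,-1.]); ex=np.cross(ey,ez)
        d=(np.array(q)-p)*1000; t=(y-a+np.pi)%(2*np.pi)-np.pi
        print([round(float(d@e)) for e in (ex,ey,ez)],round(float(t),3)); p=np.array(q); y=a
E
python3 - <<'E'
from h import *
a=np.array([.148,.607,.223]); b=np.array([.5603,-.2482,.19]); s=np.arange(1,23)/22
rows([a+(b-a)*x for x in s],-103.8-106.4*s)
E
```

```text
t 0.05 tcp [0.1483 0.6065 0.2215] yaw -103.8 w 0.9965443944216266 F [ 1.  -0.   0.6]
[27, 33, 0] 0.085
[30, 31, 2] 0.084
[33, 28, 2] 0.084
[35, 25, 2] 0.084
[37, 22, 2] 0.084
[39, 19, 2] 0.084
[40, 16, 2] 0.084
[41, 12, 2] 0.084
[42, 9, 2] 0.084
[43, 5, 1] 0.084
[43, 2, 2] 0.084
[43, -2, 2] 0.084
[43, -6, 2] 0.084
[42, -9, 2] 0.084
[41, -13, 2] 0.084
[40, -16, 2] 0.084
[38, -20, 2] 0.084
[37, -23, 2] 0.084
[35, -26, 2] 0.084
[32, -29, 2] 0.084
[30, -31, 2] 0.084
[27, -34, 2] 0.084
```

{"fn": "drive_tool", "kwargs": {
  "moves": [
    {"delta_pos": [27, 33, 0], "turn": 0.084, "claw": 1},
    {"delta_pos": [30, 31, 2], "turn": 0.084, "claw": 1},
    {"delta_pos": [33, 28, 2], "turn": 0.084, "claw": 1},
    {"delta_pos": [35, 25, 2], "turn": 0.084, "claw": 1},
    {"delta_pos": [37, 22, 2], "turn": 0.084, "claw": 1},
    {"delta_pos": [39, 19, 2], "turn": 0.084, "claw": 1},
    {"delta_pos": [40, 16, 2], "turn": 0.084, "claw": 1},
    {"delta_pos": [41, 12, 2], "turn": 0.084, "claw": 1},
    {"delta_pos": [42, 9, 2], "turn": 0.084, "claw": 1},
    {"delta_pos": [43, 5, 1], "turn": 0.084, "claw": 1},
    {"delta_pos": [43, 2, 2], "turn": 0.084, "claw": 1}
  ]
}}

```text
time_s: 1.42
tcp_pos: [0.3558, 0.1798, 0.2033]
ee_rot: [[0.394, -0.919, -0.0], [-0.919, -0.394, -0.0], [0.0, 0.0, -1.0]]
wrist_force: [0.9, 1.4, 0.7]
gripper_width: 1.0
gripper_force: 0.0
```

{"fn": "drive_tool", "kwargs": {
  "moves": [
    {"delta_pos": [43, -2, 2], "turn": 0.084, "claw": 1},
    {"delta_pos": [43, -6, 2], "turn": 0.084, "claw": 1},
    {"delta_pos": [42, -9, 2], "turn": 0.084, "claw": 1},
    {"delta_pos": [41, -13, 2], "turn": 0.084, "claw": 1},
    {"delta_pos": [40, -16, 2], "turn": 0.084, "claw": 1},
    {"delta_pos": [38, -20, 2], "turn": 0.084, "claw": 1},
    {"delta_pos": [37, -23, 2], "turn": 0.084, "claw": 1},
    {"delta_pos": [35, -26, 2], "turn": 0.084, "claw": 1},
    {"delta_pos": [32, -29, 2], "turn": 0.084, "claw": 1},
    {"delta_pos": [30, -31, 2], "turn": 0.084, "claw": 1},
    {"delta_pos": [27, -34, 2], "turn": 0.084, "claw": 1},
    {"delta_pos": [0, 0, 0], "turn": 0, "claw": 1}
  ]
}}

```text
time_s: 2.92
tcp_pos: [0.5667, -0.2468, 0.1797]
ee_rot: [[-0.497, -0.868, -0.002], [-0.868, 0.497, 0.0], [0.001, 0.002, -1.0]]
wrist_force: [-0.2, -0.6, -0.3]
gripper_width: 1.0
gripper_force: 0.0
```

Run:
```python
from h import *
c=cams.capture("wrist"); cv2.imwrite('pics/wrist1.png',c["color"][...,::-1]); np.savez('w1.npz',**c)
print(np.round(monitor.sense()["joints"],1))
rows([[.5603,-.2482,.088]],[149.8])
```

```text
[ -8.4  23.1  -4.2  -0.  -62.8 -21.3]
t 2.975 tcp [ 0.566  -0.2455  0.18  ] yaw 150.3 w 0.998412970641707 F [-0.1 -0.3 -0. ]
[5, 4, 92] 0.008
```

View pics/wrist1.png

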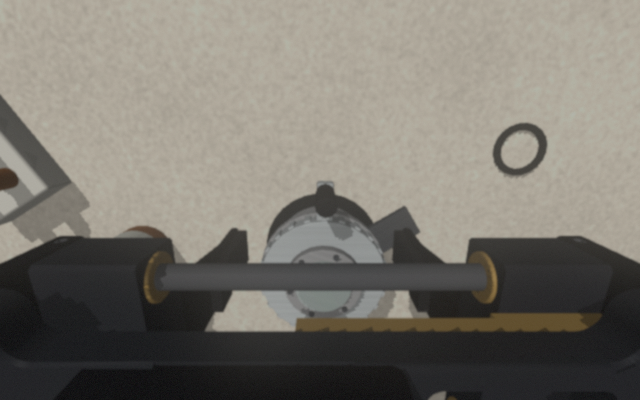

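The wrist view shows the knob at about (325,198), centred between the fingers, with the tab to its right at (400,228). I'll check its position against the projected estimate.

Run:
```python
from h import *
c=dict(np.load('w1.npz')); E=c["extrinsics"]; f=200/np.tan(np.radians(c["vertical_fov"])/2)
def pr(p):
    q=E[:3,:3].T@(np.array(p)-E[:3,3]); return (q[:2]/q[2]*f+[c["cx"],c["cy"]]).round(1)
print("cam",E[:3,3].round(3),"top",pr([.5603,-.2482,.122]),"foot",pr([.5603,-.2482,.076]),"mark",pr([.5161,-.1739,.061]))
P=cloud(c); g=c["color"].max(-1); k=(g<60)&(P[...,2]>.08)&(P[...,2]<.13); k[:, :290]=0;k[:,360:]=0;k[:170]=0;k[235:]=0
v,u=np.nonzero(k); print(k.sum(),u.mean(),u.min(),u.max(),v.min(),v.max(),np.median(P[k],0),P[k][:,2].max())
t=k&(P[...,2]>.118); print(t.sum(),P[t].mean(0))
```

```text
cam [ 0.529 -0.312  0.341] top [325.1 208.7] foot [324.2 193.3] mark [397.8 229.7]
56 327.30357142857144 316 335 193 215 [ 0.55985489 -0.24566961  0.12085169] 0.1219129619081264
52 [ 0.55960439 -0.24606014  0.12093874]
```

{"fn": "drive_tool", "kwargs": {
  "moves": [
    {"delta_pos": [4, 4, 10], "turn": 0, "claw": 1},
    {"delta_pos": [0, 0, 15], "turn": 0, "claw": 1},
    {"delta_pos": [0, 0, 15], "turn": 0, "claw": 1},
    {"delta_pos": [0, 0, 0], "turn": 0, "claw": 1},
    {"delta_pos": [0, 0, 0], "turn": 0, "claw": 1}
  ]
}}

```text
time_s: 3.6
tcp_pos: [0.5615, -0.2461, 0.1417]
ee_rot: [[-0.494, -0.87, 0.0], [-0.87, 0.494, -0.0], [0.0, -0.0, -1.0]]
wrist_force: [-1.0, 0.2, 0.3]
gripper_width: 1.0
gripper_force: 0.0
```

{"fn": "drive_tool", "kwargs": {
  "moves": [
    {"delta_pos": [1.5, 1, 14], "turn": 0, "claw": 1},
    {"delta_pos": [0, 0, 14], "turn": 0, "claw": 1},
    {"delta_pos": [0, 0, 14], "turn": 0, "claw": 1},
    {"delta_pos": [0, 0, 11], "turn": 0, "claw": 0.5},
    {"delta_pos": [0, 0, 0], "turn": 0, "claw": 0.4},
    {"delta_pos": [0, 0, 0], "turn": 0, "claw": 0.3},
    {"delta_pos": [0, 0, 0], "turn": 0, "claw": 0.1},
    {"delta_pos": [0, 0, 0], "turn": 0, "claw": 0.1},
    {"delta_pos": [0, 0, 0], "turn": 0, "claw": 0.1},
    {"delta_pos": [0, 0, 0], "turn": 0, "claw": 0.1}
  ]
}}

```text
time_s: 4.85
tcp_pos: [0.5596, -0.247, 0.0887]
ee_rot: [[-0.494, -0.869, 0.0], [-0.869, 0.494, -0.0], [-0.0, -0.0, -1.0]]
wrist_force: [0.8, -0.7, -1.4]
gripper_width: 0.289
gripper_force: 0.0
```

Run:
```python
from h import *
A=np.array([.606,-.1696]); s=monitor.sense(); p=np.array(s["tcp_pos"]); d=p[:2]-A
r=np.hypot(*d); a0=np.degrees(np.arctan2(d[1],d[0])); print(r,a0,s["gripper_force"])
an=np.linspace(a0,-177,21)[1:]; y0=np.degrees(np.arctan2(s["ee_rot"][1][1],s["ee_rot"][0][1]))
rows([[*(A+r*np.array([np.cos(t),np.sin(t)])),p[2]] for t in np.radians(an)],y0+an-a0)
```

```text
0.09027681569671599 -120.9631161805659 0.0
t 4.85 tcp [ 0.5596 -0.247   0.0887] yaw 150.4 w 0.2892354496488903 F [ 0.8 -0.7 -1.4]
[0, 4, 0] 0.049
[0, 4, 0] 0.049
[0, 4, 0] 0.049
[0, 4, 0] 0.049
[0, 4, 0] 0.049
[0, 4, 0] 0.049
[0, 4, 0] 0.049
[0, 4, 0] 0.049
[0, 4, 0] 0.049
[0, 4, 0] 0.049
[0, 4, 0] 0.049
[0, 4, 0] 0.049
[0, 4, 0] 0.049
[0, 4, 0] 0.049
[0, 4, 0] 0.049
[0, 4, 0] 0.049
[0, 4, 0] 0.049
[0, 4, 0] 0.049
[0, 4, 0] 0.049
[0, 4, 0] 0.049
```

{"fn": "drive_tool", "kwargs": {
  "moves": [
    {"delta_pos": [0, 0, 0], "turn": 0, "claw": 0.1},
    {"delta_pos": [0, 0, 0], "turn": 0, "claw": 0.1},
    {"delta_pos": [0, 0, 0], "turn": 0, "claw": 0.1},
    {"delta_pos": [0, 0, 0], "turn": 0, "claw": 0.1},
    {"delta_pos": [-0.1, 4.4, 0], "turn": 0.049, "claw": 0.1},
    {"delta_pos": [-0.1, 4.4, 0], "turn": 0.049, "claw": 0.1},
    {"delta_pos": [-0.1, 4.4, 0], "turn": 0.049, "claw": 0.1},
    {"delta_pos": [-0.1, 4.4, 0], "turn": 0.049, "claw": 0.1}
  ]
}}

```text
time_s: 5.85
tcp_pos: [0.5461, -0.2368, 0.0887]
ee_rot: [[-0.655, -0.755, 0.002], [-0.755, 0.655, -0.0], [-0.001, -0.002, -1.0]]
wrist_force: [3.9, -0.9, -1.7]
gripper_width: 0.197
gripper_force: 30.0
```

Gripped, and the collar turns with low force.

{"fn": "drive_tool", "kwargs": {
  "moves": [
    {"delta_pos": [-0.1, 4.4, 0], "turn": 0.049, "claw": 0.1},
    {"delta_pos": [-0.1, 4.4, 0], "turn": 0.049, "claw": 0.1},
    {"delta_pos": [-0.1, 4.4, 0], "turn": 0.049, "claw": 0.1},
    {"delta_pos": [-0.1, 4.4, 0], "turn": 0.049, "claw": 0.1},
    {"delta_pos": [-0.1, 4.4, 0], "turn": 0.049, "claw": 0.1},
    {"delta_pos": [-0.1, 4.4, 0], "turn": 0.049, "claw": 0.1},
    {"delta_pos": [-0.1, 4.4, 0], "turn": 0.049, "claw": 0.1},
    {"delta_pos": [-0.1, 4.4, 0], "turn": 0.049, "claw": 0.1},
    {"delta_pos": [0, 0, 0], "turn": 0, "claw": 0.1}
  ]
}}

```text
time_s: 6.98
tcp_pos: [0.5256, -0.2085, 0.0887]
ee_rot: [[-0.893, -0.449, 0.004], [-0.449, 0.893, 0.0], [-0.004, -0.002, -1.0]]
wrist_force: [5.6, 2.4, -2.3]
gripper_width: 0.197
gripper_force: 30.0
```

Run:
```python
from h import *
A=np.array([.606,-.1696]); s=monitor.sense(); p=np.array(s["tcp_pos"]); d=p[:2]-A
print(np.hypot(*d),np.degrees(np.arctan2(d[1],d[0])),s["wrist_force"])
n=7; a0=np.degrees(np.arctan2(d[1],d[0])); an=np.linspace(a0,-177,n+1)[1:]; print(np.radians(a0+177),np.radians(a0+177)*90)
```

```text
0.0893618136728362 -154.16643295783473 [ 5.60290171  2.38929045 -2.277474  ]
0.3985209248606469 35.86688323745822
```

{"fn": "drive_tool", "kwargs": {
  "moves": [
    {"delta_pos": [0, 4.4, 0], "turn": 0.049, "claw": 0.1},
    {"delta_pos": [0, 4.4, 0], "turn": 0.049, "claw": 0.1},
    {"delta_pos": [0, 4.4, 0], "turn": 0.049, "claw": 0.1},
    {"delta_pos": [0, 4.4, 0], "turn": 0.049, "claw": 0.1},
    {"delta_pos": [0, 4.4, 0], "turn": 0.049, "claw": 0.1},
    {"delta_pos": [0, 4.4, 0], "turn": 0.049, "claw": 0.1},
    {"delta_pos": [0, 4.4, 0], "turn": 0.049, "claw": 0.1},
    {"delta_pos": [0, 4.4, 0], "turn": 0.049, "claw": 0.1},
    {"delta_pos": [0, 0, 0], "turn": 0, "claw": 0.1},
    {"delta_pos": [0, 0, 0], "turn": 0, "claw": 0.1}
  ]
}}

```text
time_s: 8.22
tcp_pos: [0.5176, -0.1752, 0.0887]
ee_rot: [[-0.997, -0.074, 0.009], [-0.074, 0.997, 0.0], [-0.009, -0.0, -1.0]]
wrist_force: [8.8, 0.2, -6.2]
gripper_width: 0.197
gripper_force: 30.0
```

Within about 2 mm of the mark; release, rise, then move back sideways to look.

{"fn": "drive_tool", "kwargs": {
  "moves": [
    {"delta_pos": [0, 0, 0], "turn": 0, "claw": 0.6},
    {"delta_pos": [0, 0, 0], "turn": 0, "claw": 0.6},
    {"delta_pos": [0, 0, 0], "turn": 0, "claw": 0.6},
    {"delta_pos": [0, 0, 0], "turn": 0, "claw": 0.6},
    {"delta_pos": [0, 0, -15], "turn": 0, "claw": 0.6},
    {"delta_pos": [0, 0, -25], "turn": 0, "claw": 0.6},
    {"delta_pos": [0, 0, -30], "turn": 0, "claw": 0.6},
    {"delta_pos": [0, 0, -30], "turn": 0, "claw": 0.6},
    {"delta_pos": [0, 0, 0], "turn": 0, "claw": 0.6}
  ]
}}

```text
time_s: 9.35
tcp_pos: [0.5152, -0.1762, 0.1924]
ee_rot: [[-0.997, -0.074, 0.007], [-0.074, 0.997, -0.001], [-0.007, -0.002, -1.0]]
wrist_force: [0.1, 0.7, 0.4]
gripper_width: 0.601
gripper_force: 0.0
```

{"fn": "drive_tool", "kwargs": {
  "moves": [
    {"delta_pos": [10, 40, -10], "turn": 0, "claw": 0.6},
    {"delta_pos": [10, 40, -10], "turn": 0, "claw": 0.6},
    {"delta_pos": [10, 40, -10], "turn": 0, "claw": 0.6},
    {"delta_pos": [10, 40, -10], "turn": 0, "claw": 0.6},
    {"delta_pos": [0, 40, 0], "turn": 0, "claw": 0.6},
    {"delta_pos": [0, 40, 0], "turn": 0, "claw": 0.6},
    {"delta_pos": [0, 0, 0], "turn": 0, "claw": 0.6},
    {"delta_pos": [0, 0, 0], "turn": 0, "claw": 0.6}
  ]
}}

```text
time_s: 10.35
tcp_pos: [0.4555, 0.0603, 0.2283]
ee_rot: [[-0.997, -0.074, -0.001], [-0.074, 0.997, -0.0], [0.001, -0.0, -1.0]]
wrist_force: [0.9, 0.0, -0.3]
gripper_width: 0.596
gripper_force: 0.0
```

Run:
```python
from h import *
c=cams.capture("top"); P=cloud(c); g=c["color"].max(-1)
cv2.imwrite('pics/end.png',c["color"][...,::-1])
k=(g<60)&(P[...,2]>.117)&(P[...,2]<.127); k[:185]=0;k[240:]=0;k[:,350:][:,90:]=0;k[:,:350]=0
print(k.sum(),P[k].mean(0) if k.any() else None); s=monitor.sense(); print(s["time_s"],s["tcp_pos"],s["wrist_force"])
```

```text
62 [ 0.5162569  -0.17278989  0.12223197]
10.4 [0.45557761 0.0599427  0.22830454] [-0.08504269 -0.29127412 -0.08189202]
```

View pics/end.png

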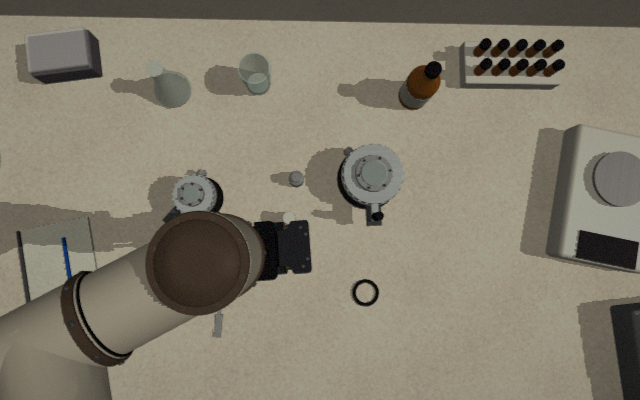

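The knob now stands at (377,215), over the tab. It measures (0.516, -0.173), about 1 mm from the mark, and the arm is clear of everything.

```bash
python3 -c "
from station import ticket
print(ticket.finish_job())"
```

```text
the job is handed in; nothing more can be done
None
```

The wide holder is locked: its knob measured about 1 mm from the locked mark after release. The narrow collar was left alone, and the job was handed in at about 10.4 s.

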